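# Fix the cordless handpiece in its bench mount

## Task

Take the cordless handpiece out of its charger and fix it in the bench mount, nose out over the front: push its bare metal sleeve down between the two spring jaws until it has snapped fully home on its saddle, the battery end lying in the rear rest. Then swing the cam lever right round to its stop, along the side of the mount, so that the handpiece is locked, and leave everything else on the bench where it stands.

Things in the scene. Friction and masses are not known exactly. Their poses are not given: they have to be found in the camera images.
- handpiece: Cordless lab handpiece, 190 mm long, about 0.2 kg. Origin on its axis at mid length, x axis towards the nose. Along x (mm): black square battery end -95 to -45, 30 x 30; ribbed round grip to +15, 26 diameter; black collar to +20, 30 diameter; bare metal sleeve to +55, 22 diameter; nose cone and thin shank to +95. It starts lying in the charger, axis level and 27 mm above the bench.
- handpiece_grip (a point): On the handpiece's axis in the ribbed grip, 15 mm from the origin towards the battery. Laid on the bench the handpiece rests on battery and collar, axis level 15 mm above the bench, and does not roll. Any quarter turn about its axis fits the mount. The bench midway between charger and mount, about 0.5 m ahead of the robot, is free to lay it on.
- handpiece_sleeve (a point): On the handpiece's axis in the middle of the bare sleeve, 37.5 mm from the origin towards the nose. The battery end is heavy: held here, the handpiece may sag a little.
- handpiece_nose (a point): Tip of the shank on the handpiece's axis, 95 mm from the origin.
- charger: White plastic charger, fixed. Origin under it on the centre line of its bay, x axis along the bay to its open front; x -55 to +48 mm, 48 mm high. Bay open above, 36 mm wide, floor at 12 mm, 14 mm side walls higher than the handpiece; on +y a 30 mm high console to y = 57. Battery and grip lie loose in the bay (handpiece origin at x = 50), collar, sleeve and nose stick out in front; it lifts straight up.
- mount: Aluminium bench mount, fixed. Base plate 156 x 104 x 12 mm (x -81 to +75); origin under its middle, x axis to the front, where the nose belongs, y to the lever side. Front clamp at x 38 to 62 mm, rear rest at x -68 to -52; between them nothing stands above 12 mm within 40 mm of the centre line, so the grip can be held there. Seated, the handpiece's origin is at x = 12.5 mm, its axis level over the mount's x axis.
- mount_seat (a point): Where the middle of the sleeve comes to lie: x = 50, y = 0, 62 mm high in the mount's frame, axes as the mount's. A V saddle below; left and right a steel jaw that slides out up to 8.5 mm against its spring. Jaw tops are 92 mm high and 32 mm apart, narrowing to 8 mm at the lips, 72 mm high. The sleeve pushed straight down spreads them (about 5 to 15 N) and snaps under the lips; 8 mm play along x.
- mount_rest (a point): Middle of the rear rest's flat step for the battery end: x = -60 mm, 47 mm high in the mount's frame, between two flared cheeks (36 mm apart below, 49 mm apart at their top, 66 mm high), open above.
- lever (a joint): Angle of the cam lever (rad), a dark steel bar 12 mm wide, 30 to 46 mm above the bench. 0: open, straight out to the mount's +y. It grows as the lever swings level towards the rear (-x), counter-clockwise from above; about 1.6: shut against its stop, along the mount's side. The last 0.5 rad need 3 to 8 N near the tip. It stays where left, cannot shut while the jaws are spread, and shut it locks them. The nut opposite is already set.
- lever_pivot (a point): The lever's upright pivot pin: x = 50, y = 48, 38 mm high in the mount's frame. The round cam on it reaches 22 mm from the pin; the pin ends 54 mm above the bench.
- lever_tip (a point): In the lever's rounded end, 69 mm from the pivot pin, 38 mm above the bench; the lever ends 75 mm from the pin.
There are look-alikes about, which are no part of the job. Leave any blue look-alike of the mount alone.

How it is judged:
On the way:
1. the sleeve is pushed home in the spring jaws, with the lever still open (x of handpiece_sleeve in the frame of mount_seat between -0.008 and 0.008 m and y of handpiece_sleeve in the frame of mount_seat between -0.003 and 0.003 m and z of handpiece_sleeve in the frame of mount_seat between -0.003 and 0.003 m and angle between the x axis of handpiece and the x axis of mount, either way round below 0.06 rad and x of handpiece_nose in the frame of mount_seat above 0.03 m and value of joint lever below 0.8 rad), for 0.2 s.
At the end, for the whole second after the job is handed in: The handpiece lies at rest in the mount, nose to the front: the middle of its sleeve within 8 mm along and 3 mm across and in height of the seat, its axis within 0.06 rad of the mount's; the cam lever is shut (over 1.45 rad) (x of handpiece_sleeve in the frame of mount_seat between -0.008 and 0.008 m and y of handpiece_sleeve in the frame of mount_seat between -0.003 and 0.003 m and z of handpiece_sleeve in the frame of mount_seat between -0.003 and 0.003 m and angle between the x axis of handpiece and the x axis of mount, either way round below 0.06 rad and x of handpiece_nose in the frame of mount_seat above 0.03 m and value of joint lever above 1.45 rad and linear speed of handpiece below 0.02 m/s); the robot touches nothing.
It fails at once if a bystander is shifted by more than 30 mm (distance of any of cast, flask, bur_block, bowl, spatula, jar, model_rest from where it was at the start of the episode above 0.03 m).
It fails at once if the handpiece falls off the bench (height (world z) of handpiece below -0.05 m).
It also fails if it takes over 72 s, if anything falls off the work surface, if the arm or the gripper's body presses on something with over 40 N, if the wrist force passes 120 N, or if a joint passes its speed limit or range.

## Robot

A 6-joint arm with a two-finger parallel gripper is mounted at the origin on the work surface. World frame = base frame: x ahead of the robot, y to its left, z up, the work surface at z = 0. Lengths are in m, angles in rad, forces in N, time in s.
With the tool pointing down it reaches from about 0.375 to 0.75 m from the base axis. Payload 9 kg.
Tool frame: the origin (TCP) lies at the very end of the fingers, on their centre line; the grasp point (between the pads) lies 19 mm behind it; z points along the fingers, y is the line along which they close (so a half turn about z gives the same grasp; the last joint's range is limited). The gripper opens to 85 mm and grips with 20 to 120 N. Pads are 22 mm wide; open, the fingers measure 114 mm over their backs; the gripper's body (76 mm by 85 mm) begins 54 mm behind the grasp point. The pads swing forward as they close: fully open they stand 13 mm farther back than shut.
Start: joints at [0.995, 0.104, 0.097, 1.564, 0, 1.353], TCP at [0.21, 0.562, 0.231] pointing down, gripper open.
Joint ranges: [-2.99, 2.99], [-0.84, 1.86], [-1.1, 1.16], [-1.84, 2.11], [-1.51, 1.56], [-3.14, 3.14]. Speed limits (rad/s): [2.22, 2.22, 2.57, 3.14, 3.14, 3.14].

## Interface

Orientations are given as a rotation vector (axis times angle).
In Python, from bench import monitor, capture, get_calibration, sign_off gives the robot as it stands.
- The arm moves only by the tool servo_tool, never from a script. Its argument "steps" is one flat list of numbers, 7 for each row, row after row: the opening, from -1 (shut) to 1 (fully open), then the shift along the tool's x, y, z in units of 30 mm (1.0 is 30 mm), then the turn, a rotation vector about the tool's x, y, z in degrees. In form: [claw, tx, ty, tz, ax, ay, az, claw, tx, ty, tz, ax, ay, az, ...]. A call has 1 to 20 rows; each row shifts and turns the commanded pose from where the row before left it, along the tool's axes as they then stand; what a row does not reach is not made up. A row lasts 1/8 s, in which the tool goes at most 62.5 mm and 10.7 degrees, less where a joint would pass 70% of its speed; a pose out of reach is approached as far as the arm can. A call is refused whole if a number of a shift passes 1 or a number of a turn 10.7, either way. A call with a gripper value outside its range is refused whole. The fingers move at their own pace and stop on an object; "grip_force" is the grip in N (left out, the last holds). Time passes only in rows, so rows that do not move let the fingers close. It gives the time, the measured TCP pose, the force, the opening and the grip force at its end, in the units of the state.
- monitor.sense(): the state, without advancing time (a new reading comes with each control period).
- capture(name): name is "scene" or "top"; returns (picture, depth): 400x640x3 uint8, red, green, blue; 400x640 float32, m along the optical axis (not along the pixel's ray), 0 where there is no reading.
- get_calibration(name): a dict with "fx", "fy", "cx", "cy" (pixels), "R" (3x3) and "t" (3): a world point X has camera coordinates R X + t. Camera axes: x right, y down, z forward; pixel columns grow to the right and rows downward; lengths in m; the calibration is good to about 2 mm. A picture is of the moment at which its call begins. get_calibration takes no time and is no camera call.
- sign_off(): hands the job in; it is judged then, once.
The state is a dict: "t": time; "joint_positions": joint angles; "dq": joint speeds; "tau": joint torques, N m; "position": TCP position; "eef_rot": TCP orientation; "wrist_force": force on the tool from outside, world axes, zero at the start; "moment": the same for the moment, N m; "gripper_width": opening from 0.0 (shut) to 1.0 (fully open); "grasp_force": force on a finger pad.
Only numpy, scipy, OpenCV 4.12 (cv2) and the standard library are available. Lean on these libraries where they do the work, as an engineer would, in place of code of your own. Each camera call takes 0.05 s, during which the arm holds its last target. There are 200 camera calls.

## Working session

There is one attempt and no reset: what is moved stays moved. The work goes in short steps, Python scripts to look and compute and a tool call to move; the robot and the scene stay as the last step left them, time stands still between calls to the robot, and variables do not carry over. Pictures are saved under pics/ and viewed, at most 11 in all, crops included, and the job is handed in when it is done.

Besides the shell and the picture viewer there is one more tool, called after "Request:" as name(argument=value, ...) on one line, values as JSON. servo_tool: Moves the arm, as the interface text tells. Its arguments: {"type":"object","properties":{"steps":{"type":"array","items":{"type":"number"}},"grip_force":{"type":"number"}},"required":["steps"]}

```bash
mkdir -p pics; ls
cat > h.py <<'E'
import numpy as np, cv2
from scipy.spatial.transform import Rotation as Rn
from bench import monitor, capture, get_calibration, sign_off
def snap(name,f=None):
    p,d=capture(name); np.savez('%s.npz'%name,p=p,d=d)
    if f: cv2.imwrite('pics/'+f,p[:,:,::-1])
    return p,d
def load(name):
    z=np.load('%s.npz'%name); return z['p'],z['d']
def w(name,u,v,d=None,z=None):
    c=get_calibration(name); R=np.array(c['R']);t=np.array(c['t'])
    r=np.array([(u-c['cx'])/c['fx'],(v-c['cy'])/c['fy'],1.])
    o=-R.T@t; dr=R.T@r
    s=d if z is None else (z-o[2])/dr[2]
    return o+dr*s
def pts(name,d):
    c=get_calibration(name); R=np.array(c['R']);t=np.array(c['t'])
    v,u=np.mgrid[:d.shape[0],:d.shape[1]]
    P=np.stack([(u-c['cx'])/c['fx']*d,(v-c['cy'])/c['fy']*d,d],-1)
    return (P-t)@R
E
python3 - <<'E'
from h import *
snap('top','top0.png'); snap('scene','scene0.png')
print(monitor.sense())
for n in('top','scene'):
    c=get_calibration(n); print(n,c['fx'],-np.array(c['R']).T@c['t'],np.round(c['R'],2).tolist())
E
```

```text
pics
{'t': 0.1, 'joint_positions': array([ 9.95290735e-01,  1.04653254e-01,  9.65472156e-02,  1.56391608e+00,
       -2.38667802e-05,  1.35310482e+00]), 'dq': array([ 7.10705484e-04, -2.25325928e-03,  1.57861916e-03, -5.63275233e-05,
        1.22356301e-03,  1.98139531e-05]), 'tau': array([ 7.11624496e-03, -5.58201063e+01,  5.04723859e+01,  1.28986794e-02,
       -2.67985979e-04,  2.58888821e-05]), 'position': array([0.20995829, 0.56173694, 0.23059219]), 'eef_rot': array([-5.58979048e-01, -3.09100421e+00,  1.79023958e-03]), 'wrist_force': array([-0.29727287,  0.57202219, -1.20153609]), 'moment': array([0.03036228, 0.00180498, 0.0063195 ]), 'grasp_force': 0.0, 'gripper_width': 1.0014143101508513}
top 506.44226008803673 [ 2.98363549e-01 -1.48724647e-03  1.54334759e+00] [[-0.03, -1.0, 0.0], [-1.0, 0.02, -0.07], [0.07, -0.01, -1.0]]
scene 443.60376130774523 [ 0.81484477 -0.67390179  1.08702248] [[0.87, 0.49, -0.01], [0.39, -0.69, -0.61], [-0.31, 0.53, -0.79]]
```

View pics/top0.png

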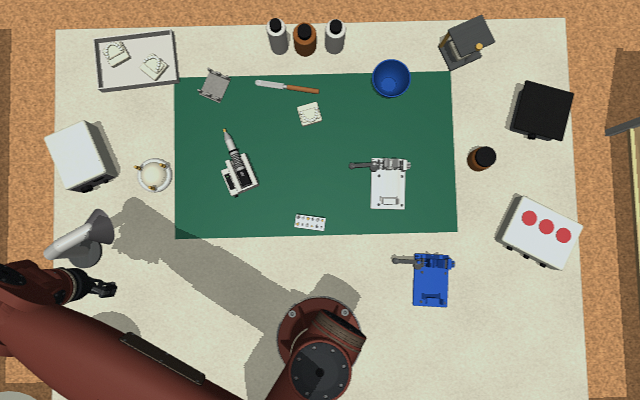

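View pics/scene0.png

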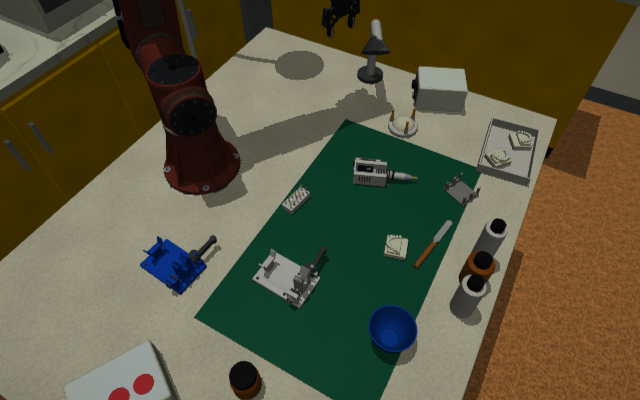

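Handpiece candidates in the top picture: white charger with the handpiece at (238,165); the spatula at (287,87) is no match. Mount candidates: the aluminium one at (388,182), the blue look-alike at (431,278), the grey rest at (213,84) and the grey block at (465,42). I choose the charger at (238,165) and the aluminium mount at (388,182), whose lever points left (+y) and whose clamp is at the upper end. One close crop checks both.

Run:
```python
from h import *
p,d=load('top')
a=cv2.resize(p[120:205,205:275],None,fx=5.7,fy=5.7,interpolation=cv2.INTER_CUBIC)
b=cv2.resize(p[145:230,345:415],None,fx=5.7,fy=5.7,interpolation=cv2.INTER_CUBIC)
im=np.hstack([a,b])[:,:,::-1]; cv2.imwrite('pics/crop1.png',im); print(im.shape)
P=pts('top',d)
for nm,(u0,u1,v0,v1) in dict(ch=(205,275,120,205),mo=(345,415,145,220)).items():
    Q=P[v0:v1,u0:u1].reshape(-1,3)
    print(nm,'zhist',np.histogram(Q[:,2],bins=np.arange(-.01,.11,.006)))
```

```text
(484, 798, 3)
ch zhist (array([ 318, 2400, 1893,  147,   38,   75,  220,  257,  206,  286,   81,
          3,    0,    0,    0,    0,    0,    0,    0]), array([-0.01 , -0.004,  0.002,  0.008,  0.014,  0.02 ,  0.026,  0.032,
        0.038,  0.044,  0.05 ,  0.056,  0.062,  0.068,  0.074,  0.08 ,
        0.086,  0.092,  0.098,  0.104]))
mo zhist (array([ 203, 1772, 1437,  814,  376,   27,   28,   16,   99,  198,   88,
         19,   27,   25,   24,   22,   36,   16,    1]), array([-0.01 , -0.004,  0.002,  0.008,  0.014,  0.02 ,  0.026,  0.032,
        0.038,  0.044,  0.05 ,  0.056,  0.062,  0.068,  0.074,  0.08 ,
        0.086,  0.092,  0.098,  0.104]))
```

View pics/crop1.png

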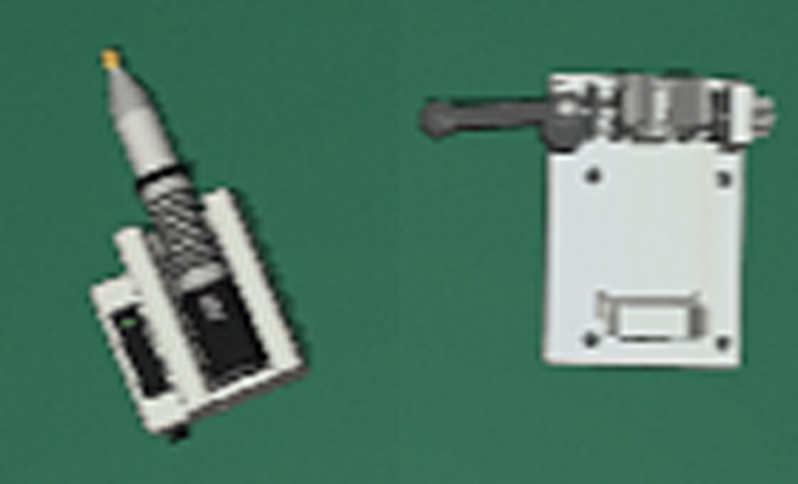

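```bash
python3 - <<'E'
from h import *
f=lambda ox,oy,x,y,z:w('top',ox+(x+.5)/5.7-.5,oy+(y+.5)/5.7-.5,z=z)
C=lambda x,y,z:f(205,120,x,y,z); M=lambda x,y,z:f(345-70,145,x,y,z)
C=lambda x,y,z:f(205,120,x,y,z)
pr=lambda n,a:print(n,np.round(a*1000,1))
nose=C(109,50,.027); col=C(163,178,.027); bat=C(204,288,.042)
for n,a in dict(nose=nose,collar=col,batfront=bat).items(): pr(n,a)
D=nose-col; print('len(77.5)',np.linalg.norm(D),'yaw',np.degrees(np.arctan2(D[1],D[0])))
D=nose-bat; print('len(140)',np.linalg.norm(D[:2]),'yaw',np.degrees(np.arctan2(D[1],D[0])))
# charger walls z=.048: right wall front/back, left wall
for n,q in dict(rwf_out=(232,190),rwb_out=(306,367),lwf=(116,236),cons_f=(93,290),back_l=(152,433)).items(): pr(n,C(*q,.048 if 'c' not in n else .03))
for n,q in dict(RL=(543,362,.012),RR=(741,366,.012),FL=(551,76,.012),h1=(593,175,.012),h2=(724,179,.012),h3=(591,340,.012),h4=(722,342,.012),pivot=(567,103,.054),ltip=(420,119,.046),restl=(610,318,.047),restr=(694,320,.047),jawmid=(664,105,.09),cheekl=(600,300,.066),cheekr=(702,300,.066)).items(): pr(n,M(*q))
# top-camera mount heights
p,d=load('top'); P=pts('top',d)
Q=P[145:230,345:415].reshape(-1,3)
hi=Q[(Q[:,2]>.075)];print('hi',np.round(hi.mean(0),4),np.round(np.percentile(hi,[2,98],axis=0),4).tolist())
E
python3 - <<'E'
import sys; sys.path.insert(0,'.')
import os; os.chdir('.')
from h import *
p,d=load('scene')
a=cv2.resize(p[150:195,345:425],None,fx=5,fy=5,interpolation=cv2.INTER_CUBIC)
b=cv2.resize(p[240:315,250:330],None,fx=5,fy=5,interpolation=cv2.INTER_CUBIC)
b2=np.zeros((600,400,3),np.uint8); b2[:225]=a; b2[225:]=b
cv2.imwrite('pics/crop2.png',b2[:,:,::-1])
E
```

```text
nose [638.4 271.8  27. ]
collar [569.  244.1  27. ]
batfront [507.7 221.   42. ]
len(77.5) 0.07473200674592073 yaw 21.789895520953923
len(140) 0.14024610092774425 yaw 21.243588197479358
rwf_out [558.1 204.7  48. ]
rwb_out [464.2 167.7  48. ]
lwf [535.3 265.6  48. ]
cons_f [509.8 281.3  30. ]
back_l [433.3 251.2  30. ]
RL [ 386.3 -164.9   12. ]
RR [ 381.6 -270.1   12. ]
FL [ 539.5 -174.1   12. ]
h1 [ 485.7 -194.8   12. ]
h2 [ 481.8 -264.7   12. ]
h3 [ 397.4 -190.8   12. ]
h4 [ 394.6 -260.5   12. ]
pivot [ 518.5 -177.2   54. ]
ltip [ 513.2 -101.    46. ]
restl [ 406.4 -196.7   47. ]
restr [ 404.2 -240.4   47. ]
jawmid [ 511.  -222.2   90. ]
cheekl [ 414.4 -189.4   66. ]
cheekr [ 413.1 -241.8   66. ]
hi [ 0.473  -0.1837  0.36  ] [[0.2984, -0.2459, 0.0756], [0.5259, -0.0015, 1.5433]]
```

View pics/crop2.png

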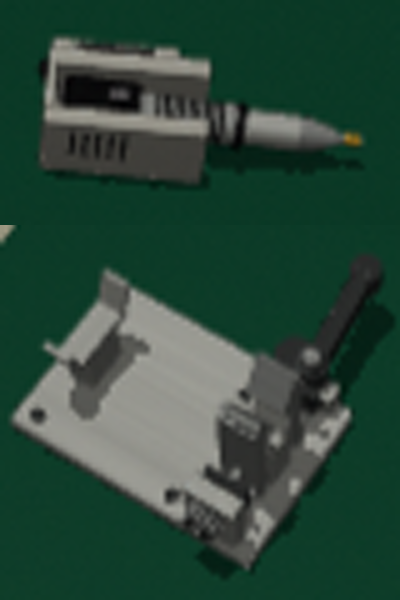

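The crop confirms both choices: the left shows the handpiece in the white charger (nose tip crop (109,50), collar (163,178)), and the right shows the silver mount with its lever out on +y. Lengths and widths agree with the given sizes. Poses:

| Thing | Position (mm) | Yaw |
|---|---|---|
| Handpiece origin | (550, 237) | 21.5° |
| Mount origin | (464.5, -221.7) | -2.9° |

```bash
cat >> h.py <<'E'
def plan(x,y,z,yaw):
    "yaw: world angle (deg) of tool y; tool down"
    s=monitor.sense(); R0=Rn.from_rotvec(s['eef_rot']); a=np.radians(yaw)
    Y=np.array([np.cos(a),np.sin(a),0]); Z=np.array([0,0,-1.]); X=np.cross(Y,Z)
    R1=Rn.from_matrix(np.c_[X,Y,Z]); t=(R0.inv()*R1).as_rotvec(degrees=True)
    dl=R1.inv().apply(np.array([x,y,z])-s['position'])/.03
    print('t',s['t'],'pos',np.round(s['position'],4),'F',np.round(s['wrist_force'],1),'w',round(s['gripper_width'],3),'turn',np.round(t,2),'then shift',np.round(dl,3))
E
python3 - <<'E'
from h import *
plan(.581,.2495,.13,111.5)
for n,q in dict(bur=(310,222,.01),cast=(309,114,.02),spat=(287,87,.01),bowl=(391,78,.04),jar=(481,158,.05)).items(): print(n,np.round(w('top',q[0],q[1],z=q[2]),3))
E
```

```text
t 0.1 pos [0.21   0.5617 0.2306] F [-0.3  0.6 -1.2] w 1.001 turn [-6.0e-02 -4.0e-02 -4.2e+01] then shift [ -7.693 -14.217   3.353]
bur [0.349 0.017 0.01 ]
cast [0.678 0.012 0.02 ]
spat [0.767 0.078 0.01 ]
bowl [ 0.778 -0.239  0.04 ]
jar [ 0.525 -0.497  0.05 ]
```

Request:
servo_tool(steps=[1,0,0,0,0,0,-10.5,1,0,0,0,0,0,-10.5,1,0,0,0,0,0,-10.5,1,0,0,0,0,0,-10.5,1,-0.51,-0.95,0.1,0,0,0,1,-0.51,-0.95,0.1,0,0,0,1,-0.51,-0.95,0.1,0,0,0,1,-0.51,-0.95,0.1,0,0,0,1,-0.51,-0.95,0.1,0,0,0,1,-0.51,-0.95,0.2,0,0,0,1,-0.51,-0.95,0.2,0,0,0,1,-0.51,-0.95,0.2,0,0,0,1,-0.51,-0.95,0.2,0,0,0,1,-0.51,-0.95,0.2,0,0,0,1,-0.51,-0.95,0.3,0,0,0,1,-0.51,-0.95,0.3,0,0,0,1,-0.51,-0.95,0.4,0,0,0,1,-0.51,-0.95,0.4,0,0,0,1,-0.5,-0.9,0.4,0,0,0,1,0,0,0,0,0,0], grip_force=100)

```text
t: 2.6
position: [0.5798, 0.248, 0.1304]
eef_rot: [0.582, -3.085, 0.0]
wrist_force: [0.3, 0.5, 1.1]
gripper_width: 1.002
grasp_force: 0.0
```

Run:
```python
from h import *
plan(.581,.2495,.007,111.5)
```

```text
t 2.6 pos [0.5798 0.248  0.1304] F [0.3 0.5 1.1] w 1.002 turn [ 0.02 -0.15 -0.14] then shift [-0.057  0.032  4.113]
```

Request:
servo_tool(steps=[1,-0.05,0.03,0.8,0,0,0,1,0,0,0.8,0,0,0,1,0,0,0.8,0,0,0,1,0,0,0.8,0,0,0,1,0,0,0.5,0,0,0,1,0,0,0.4,0,0,0,-1,0,0,0,0,0,0,-1,0,0,0,0,0,0,-1,0,0,0,0,0,0,-1,0,0,0,0,0,0,-1,0,0,0,0,0,0,-1,0,0,0,0,0,0,-1,0,0,0,0,0,0,-1,0,0,0,0,0,0], grip_force=110)

```text
t: 4.35
position: [0.5812, 0.2514, 0.0102]
eef_rot: [-0.586, 3.085, 0.001]
wrist_force: [-0.5, 0.9, 5.4]
gripper_width: 0.219
grasp_force: 108.2
```

Request:
servo_tool(steps=[-1,0,0,-0.3,0,0,0,-1,0,0,-0.5,0,0,0,-1,0,0,-0.6,0,0,0,-1,0,0,-0.6,0,0,0,-1,0,0,-0.6,0,0,0,-1,0,0,-0.6,0,0,0,-1,0,0,-0.6,0,0,0,-1,0,0,0,0,0,0], grip_force=110)

```text
t: 5.35
position: [0.5817, 0.2513, 0.1254]
eef_rot: [-0.585, 3.083, 0.0]
wrist_force: [-0.1, -0.7, -2.4]
gripper_width: 0.219
grasp_force: 108.1
```

Run:
```python
from h import *
p,d=snap('scene')
a=cv2.resize(p[90:210,320:460],None,fx=4,fy=4,interpolation=cv2.INTER_CUBIC)
cv2.imwrite('pics/lift.png',a[:,:,::-1])
# lay pose: handpiece origin (0.52,0.01), yaw -2.9
e=np.array([np.cos(np.radians(-2.9)),np.sin(np.radians(-2.9))])
g=np.array([.50,.01])+.033*e; print(g)
plan(g[0],g[1],.12,87.1)
```

```text
[0.53295774 0.00833043]
t 5.4 pos [0.5811 0.2512 0.124 ] F [-0.7  0.6 -2.8] w 0.216 turn [1.00e-02 7.00e-02 2.44e+01] then shift [ 1.192 -8.165  0.133]
```

View pics/lift.png

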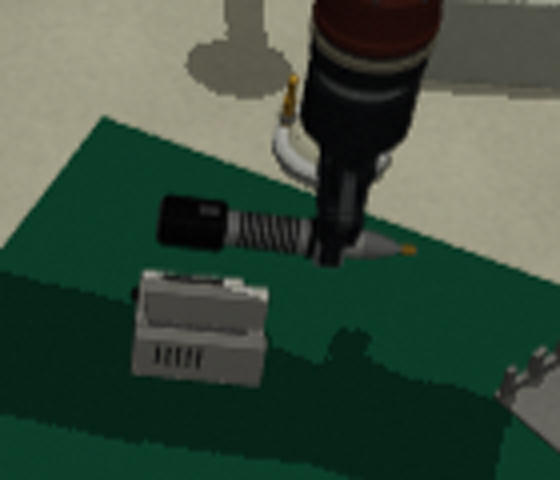

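The picture shows the handpiece clear of the charger, held at the sleeve and nearly level (battery at crop (193,222), nose at (405,250)).

Request:
servo_tool(steps=[-1,0,0,0,0,0,8.1,-1,0,0,0,0,0,8.1,-1,0,0,0,0,0,8.2,-1,0.12,-0.82,0,0,0,0,-1,0.12,-0.82,0,0,0,0,-1,0.12,-0.82,0,0,0,0,-1,0.12,-0.82,0,0,0,0,-1,0.12,-0.82,0,0,0,0,-1,0.12,-0.82,0,0,0,0,-1,0.12,-0.82,0,0,0,0,-1,0.12,-0.82,0,0,0,0,-1,0.12,-0.8,0,0,0,0,-1,0.12,-0.8,0,0,0,0,-1,0,0,0.8,0,0,0,-1,0,0,0.8,0,0,0,-1,0,0,0.8,0,0,0,-1,0,0,0.6,0,0,0,-1,0,0,0.3,0,0,0,-1,0,0,0,0,0,0])

```text
t: 7.78
position: [0.5319, 0.0085, 0.0239]
eef_rot: [-0.079, -3.14, -0.0]
wrist_force: [-0.6, -0.0, -2.1]
gripper_width: 0.22
grasp_force: 108.3
```

Request:
servo_tool(steps=[-1,0,0,0.2,0,0,0,-1,0,0,0.2,0,0,0,-1,0,0,0.15,0,0,0,-1,0,0,0.1,0,0,0,-1,0,0,0,0,0,0])

```text
t: 8.4
position: [0.5321, 0.0085, 0.0046]
eef_rot: [-0.08, -3.14, -0.0]
wrist_force: [0.3, -0.1, -1.1]
gripper_width: 0.217
grasp_force: 108.3
```

Request:
servo_tool(steps=[-1,0,0,0.1,0,0,0,-1,0,0,0.06,0,0,0,-1,0,0,0,0,0,0])

```text
t: 8.78
position: [0.5329, 0.0083, 0.0014]
eef_rot: [0.079, 3.139, -0.0]
wrist_force: [-4.1, 1.2, 10.8]
gripper_width: 0.218
grasp_force: 110.7
```

Request:
servo_tool(steps=[0,0,0,0,0,0,0,0.3,0,0,0,0,0,0,0.6,0,0,0,0,0,0,1,0,0,0,0,0,0,1,0,0,-0.3,0,0,0,1,0,0,-0.8,0,0,0,1,0,0,-0.9,0,0,0,1,0,0,-0.9,0,0,0,1,0,0.9,-0.9,0,0,0,1,0,0.9,0,0,0,0,1,0,0.9,0,0,0,0,1,0,0.9,0,0,0,0,1,0,0.9,0,0,0,0,1,0,0,0,0,0,0])

```text
t: 10.52
position: [0.539, 0.1446, 0.1146]
eef_rot: [0.076, 3.14, 0.0]
wrist_force: [0.4, 0.3, 0.3]
gripper_width: 1.001
grasp_force: 0.0
```

Run:
```python
from h import *
print(monitor.sense()['position'])
p,d=snap('top')
a=cv2.resize(p[120:220,260:360],None,fx=5.7,fy=5.7,interpolation=cv2.INTER_CUBIC)
cv2.imwrite('pics/lay.png',a[:,:,::-1])
```

```text
[0.53904905 0.14457481 0.11462963]
```

View pics/lay.png

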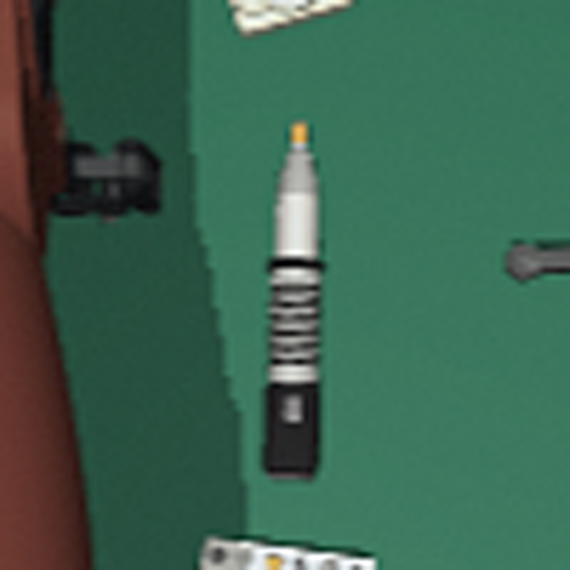

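The handpiece lies free on the mat: nose tip at crop (300,122), collar (297,264), battery rear (291,476).

Run:
```python
from h import *
L=lambda x,y,z:w('top',260+(x+.5)/5.7-.5,120+(y+.5)/5.7-.5,z=z)
n=L(300,122,.015);c=L(297,264,.015);b=L(291,474,.02);bf=L(294,382,.03)
for q in (n,c,b,bf): print(np.round(q*1000,1))
D=n-b; yaw=np.degrees(np.arctan2(D[1],D[0])); print(np.linalg.norm(D[:2]),yaw)
e=np.array([np.cos(np.radians(yaw)),np.sin(np.radians(yaw))])
o=[n[:2]-.095*e,c[:2]-.0175*e,b[:2]+.095*e,bf[:2]+.045*e]; print(np.round(o,4))
o=np.mean(o,0); g=o-.004*e; print('grasp',g)
plan(g[0],g[1],.003,yaw+90)
```

```text
[595.5   4.7  15. ]
[519.    8.2  15. ]
[406.5  14.   20. ]
[454.3  11.2  30. ]
0.18928709765678453 -2.8211124184595766
[[0.5007 0.0094]
 [0.5015 0.009 ]
 [0.5014 0.0094]
 [0.4992 0.009 ]]
grasp [0.49670948 0.00938625]
t 10.575 pos [0.5391 0.1436 0.1145] F [-0.5  0.6  0.6] w 0.998 turn [-0.01  0.02  0.  ] then shift [ 1.19  -4.538  3.715]
```

Request:
servo_tool(steps=[1,0.24,-0.91,0,0,0,0,1,0.24,-0.91,0,0,0,0,1,0.24,-0.91,0,0,0,0,1,0.24,-0.91,0,0,0,0,1,0.23,-0.9,0,0,0,0,1,0,0,0.8,0,0,0,1,0,0,0.8,0,0,0,1,0,0,0.8,0,0,0,1,0,0,0.7,0,0,0,1,0,0,0.4,0,0,0,1,0,0,0.15,0,0,0,1,0,0,0,0,0,0])

```text
t: 12.08
position: [0.4967, 0.0087, 0.0049]
eef_rot: [0.08, 3.14, -0.0]
wrist_force: [0.7, -0.2, 0.0]
gripper_width: 0.998
grasp_force: 0.0
```

Request:
servo_tool(steps=[-1,0,0,0,0,0,0,-1,0,0,0,0,0,0,-1,0,0,0,0,0,0,-1,0,0,0,0,0,0,-1,0,0,0,0,0,0,-1,0,0,0,0,0,0,-1,0,0,0,0,0,0], grip_force=110)

```text
t: 12.95
position: [0.497, 0.0089, 0.0052]
eef_rot: [0.08, 3.14, -0.0]
wrist_force: [-1.8, 0.2, 4.9]
gripper_width: 0.264
grasp_force: 107.7
```

Run:
```python
from h import *
plan(.4967,.0094,.003,87.2)
a=np.radians(-2.9); e=np.array([np.cos(a),np.sin(a)]); 
s=monitor.sense()['position']
o=np.array([.4645,-.2217])+.0125*e
off=(s[:2]-np.array([.5007,.0092]))@e; print('grip at',off)
g=o+off*e; print(g); plan(g[0],g[1],.14,87.1)
```

```text
t 12.95 pos [0.497  0.0089 0.0052] F [-1.8  0.2  4.9] w 0.264 turn [-0.01  0.05 -0.1 ] then shift [0.009 0.015 0.074]
grip at -0.0037236198853755308
[ 0.47326514 -0.22214402]
t 12.95 pos [0.497  0.0089 0.0052] F [-1.8  0.2  4.9] w 0.264 turn [-0.01  0.05 -0.  ] then shift [ 0.399 -7.733 -4.493]
```

Request:
servo_tool(steps=[-1,0,0,-0.4,0,0,0,-1,0,0,-0.8,0,0,0,-1,0,0,-0.9,0,0,0,-1,0,0,-0.9,0,0,0,-1,0,0,-0.9,0,0,0,-1,0,0,-0.6,0,0,0,-1,0.04,-0.77,0,0,0,0,-1,0.04,-0.77,0,0,0,0,-1,0.04,-0.77,0,0,0,0,-1,0.04,-0.77,0,0,0,0,-1,0.04,-0.77,0,0,0,0,-1,0.04,-0.77,0,0,0,0,-1,0.04,-0.77,0,0,0,0,-1,0.04,-0.77,0,0,0,0,-1,0.04,-0.77,0,0,0,0,-1,0.04,-0.8,0,0,0,0,-1,0,0,0,0,0,0,-1,0,0,0,0,0,0])

```text
t: 15.2
position: [0.4727, -0.2215, 0.1394]
eef_rot: [-0.08, -3.14, -0.001]
wrist_force: [-0.2, -0.0, -2.2]
gripper_width: 0.264
grasp_force: 108.2
```

Run:
```python
from h import *
plan(.4733,-.2221,.0522,87.1)
p,d=snap('scene')
a=cv2.resize(p[180:320,230:350],None,fx=4.2,fy=4.2,interpolation=cv2.INTER_CUBIC)
cv2.imwrite('pics/over.png',a[:,:,::-1])
```

```text
t 15.2 pos [ 0.4727 -0.2215  0.1394] F [-0.2 -0.  -2.2] w 0.264 turn [ 0.04 -0.02 -0.01] then shift [-0.022 -0.019  2.906]
```

View pics/over.png

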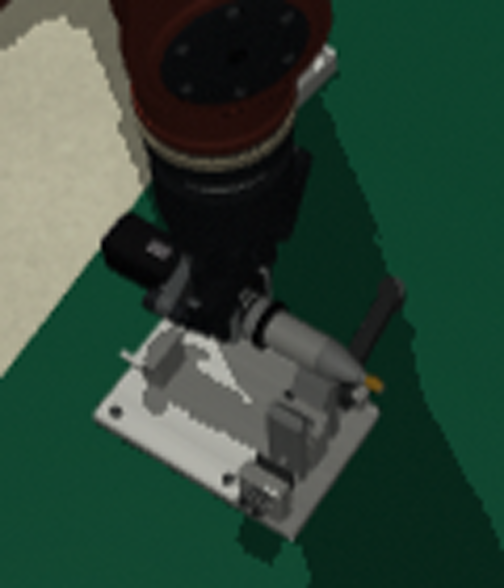

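The handpiece hangs over the mount, nose to the front, over the jaws (collar at crop (268,320), jaws at (290,430)). Lowering it in stages.

Request:
servo_tool(steps=[-1,-0.02,-0.02,0.5,0,0,0,-1,0,0,0.5,0,0,0,-1,0,0,0.4,0,0,0,-1,0,0,0.3,0,0,0,-1,0,0,0,0,0,0])

```text
t: 15.88
position: [0.4729, -0.2222, 0.0875]
eef_rot: [-0.079, -3.139, -0.002]
wrist_force: [-0.6, -0.3, -2.5]
gripper_width: 0.262
grasp_force: 108.2
```

Request:
servo_tool(steps=[-1,0,0,0.1,0,0,0,-1,0,0,0.1,0,0,0,-1,0,0,0.1,0,0,0,-1,0,0,0,0,0,0])

```text
t: 16.38
position: [0.4733, -0.2225, 0.0793]
eef_rot: [-0.08, -3.14, -0.0]
wrist_force: [-0.6, 0.3, -1.8]
gripper_width: 0.264
grasp_force: 108.2
```

Request:
servo_tool(steps=[-1,0,0,0.1,0,0,0,-1,0,0,0.1,0,0,0,-1,0,0,0.1,0,0,0,-1,0,0,0,0,0,0])

```text
t: 16.88
position: [0.4736, -0.2227, 0.0705]
eef_rot: [0.079, 3.14, -0.0]
wrist_force: [2.3, -0.2, 0.3]
gripper_width: 0.265
grasp_force: 108.4
```

Request:
servo_tool(steps=[-1,0,0,0.1,0,0,0,-1,0,0,0.1,0,0,0,-1,0,0,0,0,0,0])

```text
t: 17.25
position: [0.4734, -0.2225, 0.0642]
eef_rot: [0.08, 3.141, 0.001]
wrist_force: [1.3, 0.1, 0.2]
gripper_width: 0.262
grasp_force: 108.5
```

Request:
servo_tool(steps=[-1,0,0,0.1,0,0,0,-1,0,0,0.1,0,0,0,-1,0,0,0,0,0,0])

```text
t: 17.62
position: [0.4728, -0.2222, 0.0575]
eef_rot: [-0.08, -3.139, -0.002]
wrist_force: [0.2, -0.1, -3.4]
gripper_width: 0.262
grasp_force: 108.3
```

Request:
servo_tool(steps=[-1,0,0,0.1,0,0,0,-1,0,0,0.08,0,0,0,-1,0,0,0,0,0,0])

```text
t: 18.0
position: [0.473, -0.2223, 0.0525]
eef_rot: [-0.079, -3.14, -0.001]
wrist_force: [1.2, 0.1, -4.2]
gripper_width: 0.267
grasp_force: 108.5
```

Run:
```python
from h import *
print(monitor.sense()['moment'])
p,d=snap('scene')
a=cv2.resize(p[200:320,240:340],None,fx=4.8,fy=4.8,interpolation=cv2.INTER_CUBIC)
cv2.imwrite('pics/in1.png',a[:,:,::-1])
```

```text
[ 0.04205408 -0.08083423  0.03925254]
```

View pics/in1.png

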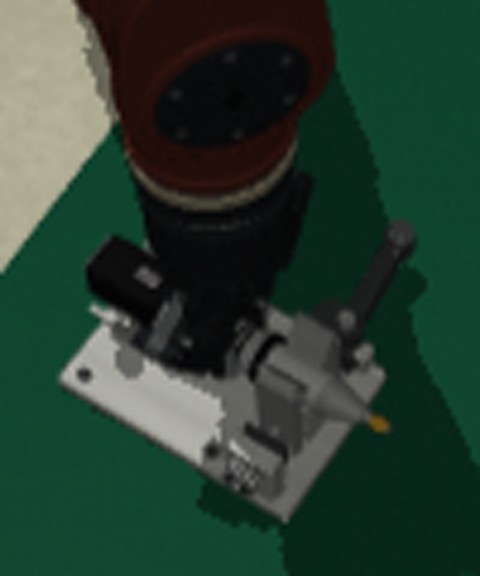

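The sleeve sits between the jaws: nose at crop (378,425), battery in the rest at (115,270), and the force turned downward after the lips. I check the nose position numerically.

Run:
```python
from h import *
c=get_calibration('scene');R=np.array(c['R']);t=np.array(c['t'])
for z in (.062,.075):
    print(np.round(w('scene',240+380/4.8-.4,200+426/4.8-.4,z=z),4))
for X in ([.5718,-.2271,.062],[.5718,-.2271,.085]):
    q=R@X+t; u=c['fx']*q[0]/q[2]+c['cx'];v=c['fy']*q[1]/q[2]+c['cy']; print('expect crop',(u-240+.5)*4.8,(v-200+.5)*4.8)
```

```text
[ 0.567  -0.2275  0.062 ]
[ 0.5701 -0.2331  0.075 ]
expect crop 388.76417809648956 429.9909253808467
expect crop 388.93495104085247 409.8777953262609
```

Request:
servo_tool(steps=[-1,0,0,0.06,0,0,0,-1,0,0,0.06,0,0,0,-1,0,0,0,0,0,0])

```text
t: 18.42
position: [0.4732, -0.2224, 0.0522]
eef_rot: [-0.079, -3.14, 0.0]
wrist_force: [-12.8, 9.7, 24.3]
gripper_width: 0.267
grasp_force: 112.6
```

It meets a hard stop at exactly the computed height (TCP 52.2 mm), so it is home. Now I release and rise.

Request:
servo_tool(steps=[-1,0,0,-0.1,0,0,0,0,0,0,0,0,0,0,0,0,0,0,0,0,0,0,0,0,0,0,0,0,0,0,0,-0.5,0,0,0,0,0,0,-0.9,0,0,0,0,0,0,-0.9,0,0,0,0,0,0,-0.9,0,0,0,-1,0,0.9,0,0,0,0,-1,0,0.9,0,0,0,0,-1,0,0.9,0,0,0,0,-1,0,0.9,0,0,0,0,-1,0,0.9,0,0,0,0,-1,0,0.9,0,0,0,0,-1,0,0,0,0,0,0])

```text
t: 20.3
position: [0.4819, -0.0596, 0.1497]
eef_rot: [0.076, 3.139, -0.0]
wrist_force: [-0.2, -1.3, -0.8]
gripper_width: -0.002
grasp_force: 0.0
```

Run:
```python
from h import *
p,d=snap('top'); p2,_=snap('scene')
a=cv2.resize(p[130:220,330:420],(480,480),interpolation=cv2.INTER_CUBIC)
b=cv2.resize(p2[235:315,245:325],(300,300),interpolation=cv2.INTER_CUBIC)
im=np.zeros((480,780,3),np.uint8); im[:,:480]=a; im[:300,480:]=b
cv2.imwrite('pics/seated.png',im[:,:,::-1])
# lever contact start: front side of tip, 62 mm from pivot
plan(.55,-.118,.15,87.1)
```

```text
t 20.4 pos [ 0.4819 -0.0611  0.1493] F [-0.6 -0.5 -0.1] w -0.002 turn [-0.03  0.06  0.03] then shift [-2.364 -1.779 -0.023]
```

View pics/seated.png

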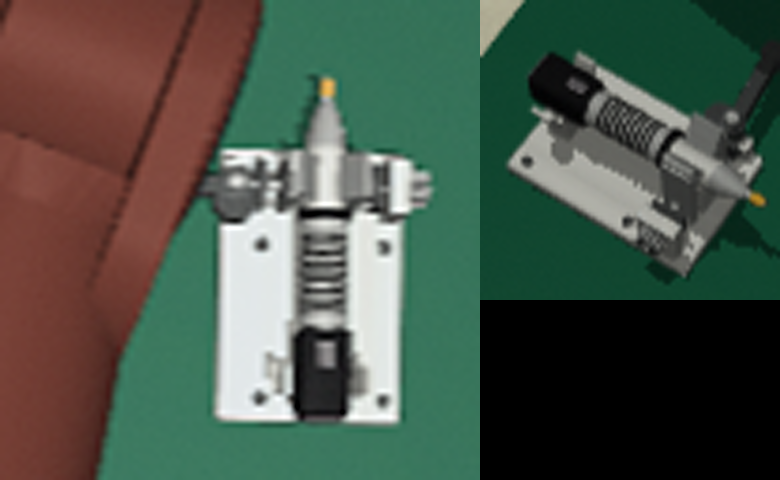

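The handpiece is seated: nose at crop (327,78), sleeve between the jaws, battery between the rest's cheeks. Next I work out the lever arc, with the fingers shut.

Run:
```python
from h import *
n=w('top',330+327.5/5.333-.4,130+78/5.333-.4,z=.062); a=np.radians(-2.9)
d=n[:2]-np.array([.4645,-.2217]); print('nose in mount (107.5,0):',d@[np.cos(a),np.sin(a)],d@[-np.sin(a),np.cos(a)])
plan(.5519,-.1179,.028,87.1)
prev=np.array([82,108.])
for th in np.arange(.1,1.75,.1):
    h=6+11*abs(np.cos(th))+14.5*abs(np.sin(th)); 
    q=np.array([50,48])+60*np.array([-np.sin(th),np.cos(th)])+h*np.array([np.cos(th),np.sin(th)])
    print(round(th,1),np.round(q,1),'tx,ty',np.round([-(q-prev)[0]/30,(q-prev)[1]/30],2)); prev=q
```

```text
nose in mount (107.5,0): 0.106753276879881 -0.0011146161857751333
t 20.4 pos [ 0.4819 -0.0611  0.1493] F [-0.6 -0.5 -0.1] w -0.002 turn [-0.03  0.06  0.03] then shift [-2.427 -1.773  4.044]
0.1 [ 62.3 109.5] tx,ty [0.66 0.05]
0.2 [ 57.3 110.7] tx,ty [0.17 0.04]
0.3 [ 52.1 111.5] tx,ty [0.17 0.03]
0.4 [ 46.7 111.7] tx,ty [0.18 0.01]
0.5 [ 41.1 111.5] tx,ty [ 0.19 -0.01]
0.6 [ 35.3 110.7] tx,ty [ 0.19 -0.03]
0.7 [ 29.5 109.2] tx,ty [ 0.19 -0.05]
0.8 [ 23.7 107.1] tx,ty [ 0.19 -0.07]
0.9 [ 18.  104.2] tx,ty [ 0.19 -0.09]
1.0 [ 12.6 100.7] tx,ty [ 0.18 -0.12]
1.1 [ 7.4 96.5] tx,ty [ 0.17 -0.14]
1.2 [ 2.6 91.6] tx,ty [ 0.16 -0.16]
1.3 [-1.7 86.1] tx,ty [ 0.14 -0.18]
1.4 [-5.4 80. ] tx,ty [ 0.12 -0.2 ]
1.5 [-8.3 73.4] tx,ty [ 0.1  -0.22]
1.6 [-10.6  67.1] tx,ty [ 0.07 -0.21]
1.7 [-12.3  61.9] tx,ty [ 0.06 -0.17]
```

Request:
servo_tool(steps=[-1,-0.8,-0.55,0,0,0,0,-1,-0.8,-0.6,0,0,0,0,-1,-0.76,-0.6,0,0,0,0,-1,0,0,0.5,0,0,0,-1,0,0,0.8,0,0,0,-1,0,0,0.8,0,0,0,-1,0,0,0.8,0,0,0,-1,0,0,0.7,0,0,0,-1,0,0,0.4,0,0,0,-1,0,0,0,0,0,0])

```text
t: 21.65
position: [0.5486, -0.1165, 0.0276]
eef_rot: [-0.08, -3.139, -0.001]
wrist_force: [0.5, 0.6, 0.8]
gripper_width: -0.004
grasp_force: 0.0
```

Request:
servo_tool(steps=[-1,0.3,0.05,0,0,0,0,-1,0.26,0,0,0,0,0,-1,0.17,0.04,0,0,0,0,-1,0.17,0.03,0,0,0,0,-1,0.18,0.01,0,0,0,0,-1,0.19,-0.01,0,0,0,0,-1,0.19,-0.03,0,0,0,0,-1,0.19,-0.05,0,0,0,0,-1,0.19,-0.07,0,0,0,0,-1,0.19,-0.09,0,0,0,0,-1,0.18,-0.12,0,0,0,0,-1,0,0,0,0,0,0])

```text
t: 23.15
position: [0.4823, -0.1208, 0.0283]
eef_rot: [-0.081, -3.14, -0.0]
wrist_force: [0.4, -0.7, -0.7]
gripper_width: -0.0
grasp_force: 0.0
```

Request:
servo_tool(steps=[-1,0.17,-0.14,0,0,0,0,-1,0.16,-0.16,0,0,0,0,-1,0.14,-0.18,0,0,0,0,-1,0,0,0,0,0,0])

```text
t: 23.65
position: [0.4678, -0.1348, 0.0285]
eef_rot: [-0.081, -3.14, 0.0]
wrist_force: [0.2, 0.6, -0.3]
gripper_width: -0.001
grasp_force: 0.3
```

Request:
servo_tool(steps=[-1,0.12,-0.2,0,0,0,0,-1,0.1,-0.22,0,0,0,0,-1,0.07,-0.21,0,0,0,0,-1,0,0,0,0,0,0])

```text
t: 24.15
position: [0.4585, -0.1527, 0.0285]
eef_rot: [0.08, 3.14, 0.001]
wrist_force: [1.7, 2.4, 0.7]
gripper_width: 0.002
grasp_force: 1.1
```

Run:
```python
from h import *
plan(.46,-.15,.028,87.1)
p2,_=snap('scene')
b=cv2.resize(p2[215:315,245:345],(560,560),interpolation=cv2.INTER_CUBIC)
cv2.imwrite('pics/lev1.png',b[:,:,::-1])
```

```text
t 24.15 pos [ 0.4585 -0.1527  0.0285] F [1.7 2.4 0.7] w 0.002 turn [ 0.04  0.01 -0.  ] then shift [-0.044  0.094  0.016]
```

View pics/lev1.png

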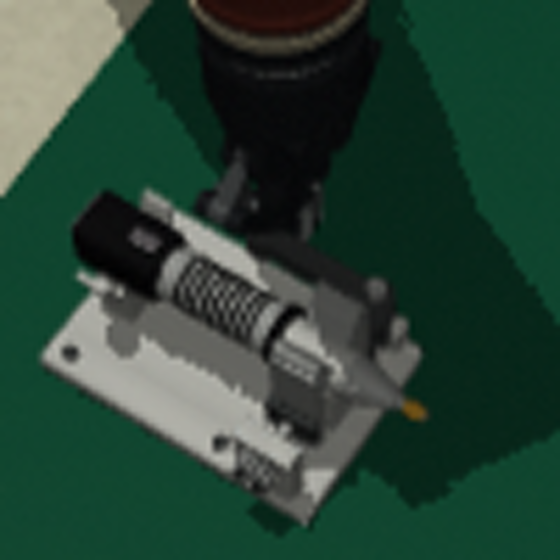

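The lever (crop (375,295) to (255,245)) is nearly along the mount and the force is rising, so I keep pushing to the stop.

Request:
servo_tool(steps=[-1,0.05,-0.15,0,0,0,0,-1,0.03,-0.15,0,0,0,0,-1,0,0,0,0,0,0])

```text
t: 24.58
position: [0.4571, -0.1573, 0.0283]
eef_rot: [0.074, 3.137, 0.015]
wrist_force: [12.7, 26.3, 3.8]
gripper_width: 0.002
grasp_force: 12.8
```

Request:
servo_tool(steps=[-1,0,-0.1,0,0,0,0,-1,0,-0.1,0,0,0,0,-1,0,0,0,0,0,0])

```text
t: 24.95
position: [0.4569, -0.1579, 0.0278]
eef_rot: [0.069, 3.136, 0.032]
wrist_force: [17.5, 52.7, 12.4]
gripper_width: -0.002
grasp_force: 26.6
```

It is hard against the stop. I back off and clear away.

Request:
servo_tool(steps=[-1,0,0.25,0,0,0,0,-1,0,0.5,0,0,0,0,-1,0,0.8,0,0,0,0,-1,0,0.5,-0.8,0,0,0,-1,0,0.8,-0.9,0,0,0,-1,0,0.9,-0.9,0,0,0,-1,0,0.9,-0.9,0,0,0,-1,0,0.9,0,0,0,0,-1,0,0.9,0,0,0,0,-1,0,0.9,0,0,0,0,-1,0,0.9,0,0,0,0,-1,0,0,0,0,0,0])

```text
t: 26.45
position: [0.4674, 0.0805, 0.1332]
eef_rot: [-0.076, -3.14, 0.001]
wrist_force: [0.4, -0.5, 0.1]
gripper_width: 0.002
grasp_force: 0.0
```

Run:
```python
from h import *
s=monitor.sense(); print(s['position'],s['wrist_force'])
p,d=snap('top'); p2,_=snap('scene')
a=cv2.resize(p[130:220,340:420],(427,480),interpolation=cv2.INTER_CUBIC)
b=cv2.resize(p2[235:315,245:325],(370,370),interpolation=cv2.INTER_CUBIC)
im=np.zeros((480,797,3),np.uint8); im[:,:427]=a; im[:370,427:]=b
cv2.imwrite('pics/final.png',im[:,:,::-1])
```

```text
[0.46741447 0.08053943 0.13324764] [ 0.43496116 -0.5205511   0.07386328]
```

View pics/final.png

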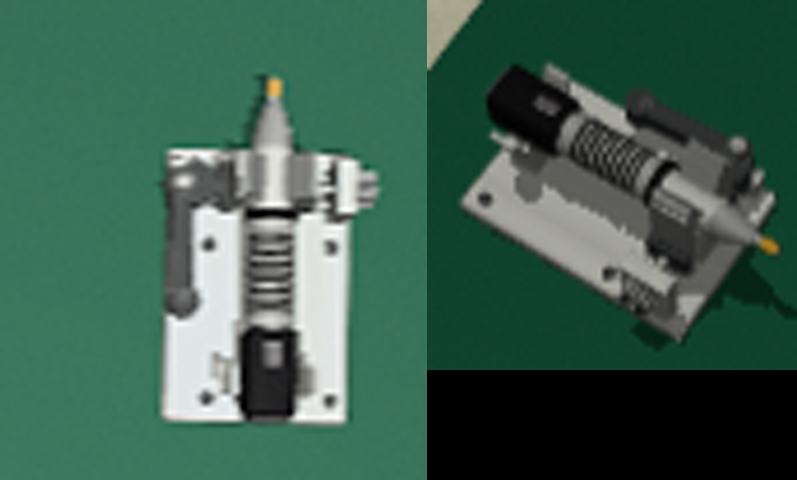

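The lever runs from the pin at crop (183,180) to its end at (182,305), parallel to the plate's side, and the handpiece has not moved (nose at (275,80)). The robot is clear, so I hand the job in.

```bash
python3 -c "
from h import *
print(sign_off())"
```

```text
the job is handed in; nothing more can be done
None
```

The job is handed in (no verdict came back): the handpiece is snapped home in the mount, nose out over the front and battery in the rear rest, the lever is shut against its stop, and the robot is clear, at about 26.5 s of the 72 s allowed.

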